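Consolidate the vial trays and lay out the labelling tools

ROBOT

A 6-joint arm with a two-finger parallel gripper is mounted at the origin on a cart in front of the work surface, level with it; the furniture and walls round the work are solid. World frame = base frame: x ahead of the robot, y to its left, z up, the work surface at z = 0. Lengths are in m, angles in rad, forces in N, time in s.
With the tool pointing down it reaches from about 0.2 to 0.875 m from the base axis. Payload 3.4 kg.
Tool frame: the origin (TCP) lies at the very end of the fingers, on their centre line; the grasp point (between the pads) lies 19 mm behind it; z points along the fingers, y is the line along which they close (so a half turn about z gives the same grasp; the last joint's range is limited). The gripper opens to 94 mm and grips with 3 to 60 N. Pads are 16 mm wide; open, the fingers measure 119 mm over their backs; the gripper's body (75 mm by 177 mm) begins 78 mm behind the grasp point.
Start: joints at [1.01, 0.276, 1.505, -0, 1.361, -0.121], TCP at [0.245, 0.52, 0.205] pointing down, gripper open.
Joint ranges: [-2.89, 2.89], [-0.75, 2.08], [0.22, 2.7], [-1.18, 4.32], [0.11, 2.71], [-2.7, 2.7]. Speed limits (rad/s): [2.57, 2.57, 3.14, 3.14, 3.14, 3.14].

INTERFACE

Orientations are given as a unit quaternion [x, y, z, w].
In Python, from rig import env gives the robot as it stands. The module is installed in compiled form; this text tells all that it offers.
- The arm moves only by the tool send_rows, never from a script. Its argument "plan" is a list that holds one entry, the list of rows, each a list of 6 numbers: the shift along the world's x, y, z in shares of 100 cm (1.0 is 100 cm), then the turn, a rotation vector about the world's x, y, z in parts of the range, where 1.0 means 180 degrees. In form: [[[dx, dy, dz, wx, wy, wz], ...]]. A call has 1 to 20 rows; each row is the pose to reach, as a shift and turn from the pose commanded when the call began; what a row does not reach only later rows make up. A row lasts 1/10 s, in which the tool goes at most 50 mm and 8.59 degrees, less where a joint would pass 70% of its speed; a pose out of reach is approached as far as the arm can. A shift or turn number past 1, either way, is cut back to 1. A call with a gripper value outside its range is refused whole. "gripper" is the opening, from 0 (shut) to 1 (fully open), set as the call begins (left out, the last holds). The fingers move at their own pace and stop on an object; "squeeze" is the grip in N (left out, the last holds). Time passes only in rows, so rows that repeat a pose let the fingers close. It gives the time, the measured TCP pose, the force, the opening and the grip force at its end, in the units of the state.
- env.observe(): the state, without advancing time (a new reading comes with each control period).
- env.read_camera(name): name is "scene" or "side" or "wrist"; returns a dict with "pixels" (384x512x3 uint8, red, green, blue), "camera_matrix" (3x3 intrinsics, pixels), "cam_to_world" (4x4, takes a point from camera to world coordinates). Camera axes: x right, y up, looking along -z (the intrinsics and any distortion apply to the point x, -y, -z); pixel columns grow to the right and rows downward; lengths in m; the calibration is good to about 2 mm. A picture is of the moment at which its call begins. There is no depth.
- env.sign_off(): hands the job in; it is judged then, once.
The state is a dict: "time_s": time; "joint_pos": joint angles; "qd": joint speeds; "joint_efforts": joint torques, N m; "tcp_pos": TCP position; "eef_rot": TCP orientation; "wrist_force": force on the tool from outside, world axes, zero at the start; "torque": the same for the moment, N m; "grip_width": finger opening in m; "grasp_force": force on a finger pad.
Only numpy, scipy, OpenCV 4.12 (cv2) and the standard library are available. Lean on these libraries where they do the work, as an engineer would, in place of code of your own. Each camera call takes 0.05 s, during which the arm holds its last target. There are 200 camera calls.

TASK

Three identical black trays stand here: one holds two vials, the other two hold one each. First move the two single vials into the free bays of the two-vial tray so that it is full, each lying across its own bay like its neighbours, and leave that tray where it stands; then stack the two emptied trays squarely, one on top of the other. Finally lay the thick marker along the left side of the full tray and the forceps along its right side (left and right as the robot sees it), each on the table, parallel to the tray, centred on its length and about 3 cm clear of it.

Things in the scene. Friction and masses are not known exactly. Their poses are not given: they have to be found in the camera images.
- tray_keep: Black plastic tray, 176 mm long (x, away from the robot) by 60 wide (y, to the left); origin: centre of underside. Three alike, 0.12 kg. Floor 6 mm thick; 4 bays at x = -60, -20, 20, 60 mm, split by ridges 4 wide, 2.5 high; end walls 8 thick, 24 high; long sides open but for ears (see tray_p). Starts with two vials, at x = -60 and 60.
- tray_p: Black plastic tray, 176 mm long (x, away from the robot) by 60 wide (y, to the left); origin: centre of underside. Three alike, 0.12 kg. Gripped at its two ears mid-length, 22 mm along x, outer faces 60 mm apart (y = +-30), top 20 mm up. A tray set on top rests on the end walls, 24 mm higher. Starts with one vial, in the bay at x = +20 mm.
- tray_q: Black plastic tray, 176 mm long (x, away from the robot) by 60 wide (y, to the left); origin: centre of underside. Three alike, 0.12 kg. Gripped at its two ears mid-length, 22 mm along x, outer faces 60 mm apart (y = +-30), top 20 mm up. A tray set on top rests on the end walls, 24 mm higher. Starts with one vial, in the bay at x = -20 mm.
- vial_p: Cryovial lying on its side across the bay, 13 mm wide and high, 48 mm long along its y (screw cap at -y); it does not roll; origin: centre of its underside. The single vial that starts in tray_p.
- vial_q: Cryovial lying on its side across the bay, 13 mm wide and high, 48 mm long along its y (screw cap at -y); it does not roll; origin: centre of its underside. The single vial that starts in tray_q.
- vial_k1: Cryovial lying on its side across the bay, 13 mm wide and high, 48 mm long along its y (screw cap at -y); it does not roll; origin: centre of its underside. Already in tray_keep, in the bay at x = -60 mm; it stays there.
- vial_k2: Cryovial lying on its side across the bay, 13 mm wide and high, 48 mm long along its y (screw cap at -y); it does not roll; origin: centre of its underside. Already in tray_keep, in the bay at x = +60 mm; it stays there.
- marker: Thick marker pen with white barrel and black cap, lying on the table: 134 mm long along its y (cap at -y), 18 mm wide (x), 19 mm high; does not roll; origin: middle of its length, at the underside. Best gripped at the middle, across x.
- forceps: Slim steel dissecting forceps, closed and rigid, lying on the table: 104 mm long along its y, 15 mm wide (x), 10 mm high; origin: middle of its length, at the underside. Best gripped at the middle, across x.
There are look-alikes about, which are no part of the job. Leave any red look-alike of the tray_p alone.

How it is judged:
On the way, in this order (a step that is already met when the one before it is completed fails the run):
1. both single vials lie in the free bays of the two-vial tray, released ((((x of vial_p in the frame of tray_keep between 0.007 and 0.033 m and y of vial_p in the frame of tray_keep between -0.015 and 0.015 m) and (x of vial_q in the frame of tray_keep between -0.033 and -0.007 m and y of vial_q in the frame of tray_keep between -0.015 and 0.015 m)) or ((x of vial_p in the frame of tray_keep between -0.033 and -0.007 m and y of vial_p in the frame of tray_keep between -0.015 and 0.015 m) and (x of vial_q in the frame of tray_keep between 0.007 and 0.033 m and y of vial_q in the frame of tray_keep between -0.015 and 0.015 m))) and z of vial_p in the frame of tray_keep between 0 and 0.016 m and angle between the y axis of each of vial_p, vial_q and the y axis of tray_keep, either way round below 0.3 rad and z of vial_q in the frame of tray_keep between 0 and 0.016 m and linear speed of each of vial_p, vial_q below 0.03 m/s and contact force between the fingers and vial_p below 0.05 N and contact force between the fingers and vial_q below 0.05 N), for 0.2 s.
2. one emptied tray stands squarely on the other, released ((z of tray_p in the frame of tray_q between 0.021 and 0.028 m or z of tray_q in the frame of tray_p between 0.021 and 0.028 m) and horizontal distance between tray_p and tray_q below 0.012 m and angle between the x axis of tray_p and the x axis of tray_q, either way round below 0.12 rad and angle between each of tray_p, tray_q's own z axis and vertical below 0.06 rad and linear speed of each of tray_p, tray_q below 0.03 m/s and contact force between the fingers and tray_p below 0.05 N and contact force between the fingers and tray_q below 0.05 N), for 0.2 s.
3. marker left and forceps right of the full tray, released (y of marker in the frame of tray_keep between 0.045 and 0.1 m and x of marker in the frame of tray_keep between -0.03 and 0.03 m and angle between the y axis of each of marker, forceps and the x axis of tray_keep, either way round below 0.2 rad and height (world z) of each of marker, forceps below 0.022 m and linear speed of each of marker, forceps below 0.03 m/s and contact force between the fingers and marker below 0.05 N and y of forceps in the frame of tray_keep between -0.1 and -0.045 m and x of forceps in the frame of tray_keep between -0.03 and 0.03 m and contact force between the fingers and forceps below 0.05 N), for 0.2 s.
At the end, for the whole second after the job is handed in: tray_keep (moved <30 mm) holds a vial in each bay: 13 mm along, 15 across, 0.3 rad, old ones in end bays. tray_p, tray_q stacked level within 12 mm, 0.12 rad. Marker left, forceps right on the table 45-100 mm off its centre line, within 30 mm of mid-length, 0.2 rad. All released, at rest (all of step 1 and all of step 2 and all of step 3 and x of vial_k1 in the frame of tray_keep between -0.073 and -0.047 m and y of vial_k1 in the frame of tray_keep between -0.015 and 0.015 m and x of vial_k2 in the frame of tray_keep between 0.047 and 0.073 m and y of vial_k2 in the frame of tray_keep between -0.015 and 0.015 m and z of vial_k1 in the frame of tray_keep between 0 and 0.016 m and angle between the y axis of each of vial_k1, vial_k2 and the y axis of tray_keep, either way round below 0.3 rad and z of vial_k2 in the frame of tray_keep between 0 and 0.016 m and distance of tray_keep from where it was at the start of the episode below 0.03 m); the robot touches nothing.
It also fails if it takes over 128 s, if anything falls off the work surface, if the arm or the gripper's body presses on something with over 40 N, if the wrist force passes 120 N, or if a joint passes its speed limit or range.

## Working session

There is one attempt and no reset: what is moved stays moved. The work goes in short steps, Python scripts to look and compute and a tool call to move; the robot and the scene stay as the last step left them, time stands still between calls to the robot, and variables do not carry over. Pictures are saved under pics/ and viewed, at most 18 in all, crops included, and the job is handed in when it is done.

Besides the shell and the picture viewer there is one more tool, called after "Request:" as name(argument=value, ...), one argument or row to a line, values as JSON. send_rows: Moves the arm, as the interface text tells. Its arguments: {"type":"object","properties":{"plan":{"type":"array","items":{"type":"array","items":{"type":"array","items":{"type":"number"}}}},"gripper":{"type":"number"},"squeeze":{"type":"number"}},"required":["plan"]}

```bash
mkdir -p pics
cat > h.py <<'E'
import numpy as np, cv2, pickle
from rig import env
def snap(n,f):
    c=env.read_camera(n); cv2.imwrite(f'pics/{f}.png',cv2.cvtColor(c['pixels'],cv2.COLOR_RGB2BGR)); pickle.dump({k:c[k] for k in c},open(f'pics/{f}.pkl','wb')); return c
def ray(c,u,v):
    K=np.array(c['camera_matrix']);T=np.array(c['cam_to_world'])
    p=np.linalg.inv(K)@[u,v,1]; d=T[:3,:3]@[p[0],-p[1],-p[2]]; return T[:3,3],d
def atz(f,u,v,z):
    c=pickle.load(open(f'pics/{f}.pkl','rb')); o,d=ray(c,u,v); return o+d*(z-o[2])/d[2]
def proj(c,P):
    T=np.linalg.inv(np.array(c['cam_to_world'])); q=T[:3,:3]@P+T[:3,3]; q=np.array(c['camera_matrix'])@[q[0],-q[1],-q[2]]; return q[:2]/q[2]
def tri(obs):
    A=np.zeros((3,3));b=np.zeros(3);L=[]
    for f,u,v in obs:
        c=pickle.load(open(f'pics/{f}.pkl','rb')); o,d=ray(c,u,v); d=d/np.linalg.norm(d);M=np.eye(3)-np.outer(d,d);A+=M;b+=M@o;L.append((M,o))
    x=np.linalg.solve(A,b); return x,max(np.linalg.norm(M@(x-o)) for M,o in L)
E
python3 - <<'E'
from h import *
for n in('scene','side','wrist'):
    c=snap(n,n+'0'); print(n,c.keys(),np.round(c['camera_matrix'],1).tolist(),np.round(c['cam_to_world'],3).tolist())
a=[cv2.imread(f'pics/{n}0.png') for n in('scene','side')]
print(env.observe())
E
```

```text
scene dict_keys(['pixels', 'camera_matrix', 'cam_to_world']) [[474.5, 0.0, 254.7], [0.0, 474.5, 189.1], [0.0, 0.0, 1.0]] [[-0.651, 0.377, -0.658, -0.711], [-0.758, -0.301, 0.578, 0.933], [0.02, 0.876, 0.482, 0.939], [0.0, 0.0, 0.0, 1.0]]
side dict_keys(['pixels', 'camera_matrix', 'cam_to_world']) [[373.8, 0.0, 251.5], [0.0, 373.8, 192.9], [0.0, 0.0, 1.0]] [[0.956, 0.089, -0.28, 0.082], [-0.293, 0.365, -0.883, -1.429], [0.023, 0.927, 0.375, 0.592], [0.0, 0.0, 0.0, 1.0]]
wrist dict_keys(['pixels', 'camera_matrix', 'cam_to_world']) [[342.5, 0.0, 252.9], [0.0, 342.5, 189.3], [0.0, 0.0, 1.0]] [[0.426, -0.874, -0.235, 0.176], [0.905, 0.41, 0.114, 0.552], [-0.003, -0.261, 0.965, 0.385], [0.0, 0.0, 0.0, 1.0]]
{'time_s': 0.15, 'joint_pos': array([ 1.01001546e+00,  2.76413969e-01,  1.50579715e+00, -2.09423874e-05,
        1.36068415e+00, -1.20974780e-01]), 'qd': array([-0.00190769, -0.00096126, -0.00351299,  0.00028441,  0.00135284,
       -0.00039025]), 'joint_efforts': array([ 1.99904352e-03, -4.04924941e+01, -2.37433720e+01,  7.02163344e-02,
        3.15869646e-02, -9.40057180e-05]), 'tcp_pos': array([0.24459721, 0.51993598, 0.20484184]), 'eef_rot': array([ 2.18132818e-01,  9.75918874e-01, -6.17258472e-04, -2.08092304e-04]), 'wrist_force': array([-0.27471768,  0.08902055,  1.14228277]), 'torque': array([-0.03630321, -0.02092926,  0.00510062]), 'grasp_force': 0.0, 'grip_width': 0.09382052439382522}
```

View pics/scene0.png

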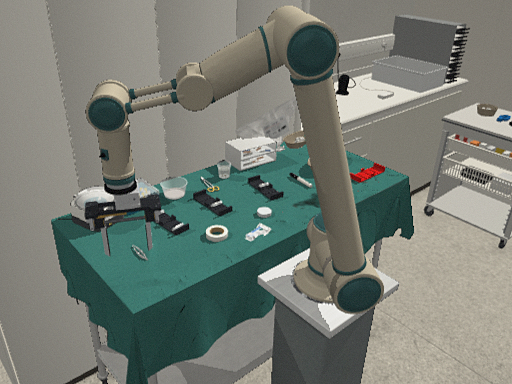

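View pics/side0.png

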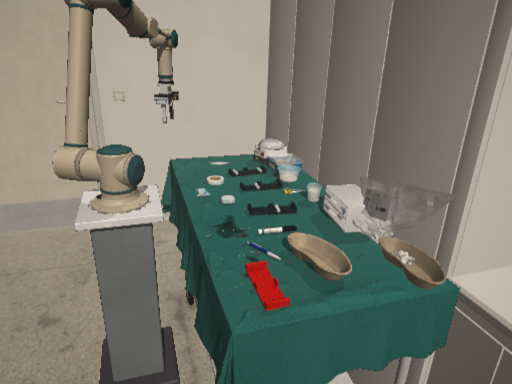

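The scene view shows black trays near (172,222), (212,203) and (265,188), the marker near (300,180) and the forceps near (140,252). The side view has the trays at (247,172), (261,186) and (272,209), the marker at (277,230), and the red tray look-alike at (267,286).

Run:
```python
from h import *
for u,v in[(172,222),(212,203),(265,188),(300,180),(140,252)]: print('sc',u,v,np.round(atz('scene0',u,v,.01),3))
for u,v in[(247,172),(261,186),(272,209),(277,230),(218,163)]: print('si',u,v,np.round(atz('side0',u,v,.01),3))
```

```text
sc 172 222 [0.557 0.21  0.01 ]
sc 212 203 [0.576 0.019 0.01 ]
sc 265 188 [ 0.539 -0.221  0.01 ]
sc 300 180 [ 0.499 -0.383  0.01 ]
sc 140 252 [0.469 0.386 0.01 ]
si 247 172 [0.573 0.201 0.01 ]
si 261 186 [0.58  0.007 0.01 ]
si 272 209 [ 0.544 -0.232  0.01 ]
si 277 230 [ 0.502 -0.396  0.01 ]
si 218 163 [0.469 0.371 0.01 ]
```

View pics/wrist0.png

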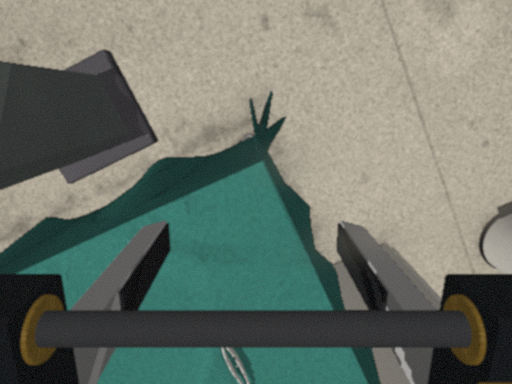

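The wrist picture shows the table's corner with the forceps at (235,365), and the fingers in view. I'll move to look over the trays.

Units first: shifts go in shares of 100 cm and turns go in shares of 180 degrees. So -42 cm / 100 = -0.42, -40 cm / 100 = -0.4, 0.44 rad / 3.1416 = 0.1401.

Request:
send_rows(
  plan=[
    [[0.02,-0.04,0.02,0,0,0.0127],[0.05,-0.08,0.04,0,0,0.0318],[0.075,-0.125,0.06,0,0,0.0509],[0.1,-0.17,0.08,0,0,0.07],[0.125,-0.21,0.095,0,0,0.0891],[0.15,-0.25,0.095,0,0,0.1082],[0.18,-0.29,0.095,0,0,0.1273],[0.205,-0.33,0.095,0,0,0.1401],[0.23,-0.37,0.095,0,0,0.1401],[0.255,-0.4,0.095,0,0,0.1401],[0.255,-0.42,0.095,0,0,0.1401],[0.255,-0.42,0.095,0,0,0.1401],[0.255,-0.42,0.095,0,0,0.1401],[0.255,-0.42,0.095,0,0,0.1401]],
  ],
  gripper=1,
)

```text
time_s: 1.55
tcp_pos: [0.4994, 0.1013, 0.3005]
eef_rot: [-0.001, 1.0, 0.0, -0.0]
wrist_force: [0.3, 0.5, 0.9]
grip_width: 0.0939
grasp_force: 0.0
```

```bash
python3 -c "
from h import *
snap('wrist','w1');print(env.observe()['joint_pos'],env.observe()['tcp_pos'])"
```

```text
[ 6.33525261e-02  1.35613021e-01  1.45759524e+00  6.71096859e-04
  1.54837364e+00 -1.50923240e+00] [0.49935594 0.10147977 0.30056188]
```

View pics/w1.png

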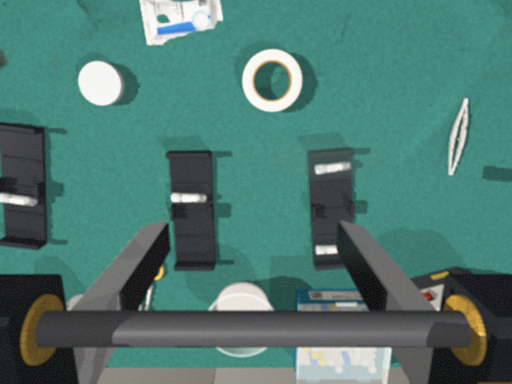

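Request:
send_rows(
  plan=[
    [[0,-0.03,0,0,0,0],[0,-0.07,0,0,0,0],[0,-0.11,0,0,0,0],[0,-0.15,0,0,0,0],[0,-0.19,0,0,0,0],[0,-0.23,0,0,0,0],[0,-0.27,0,0,0,0],[0,-0.3,0,0,0,0],[0,-0.3,0,0,0,0],[0,-0.3,0,0,0,0],[0,-0.3,0,0,0,0]],
  ],
)

```text
time_s: 2.7
tcp_pos: [0.5, -0.1979, 0.3006]
eef_rot: [-0.001, 1.0, 0.0, 0.0]
wrist_force: [-0.3, -1.0, -0.5]
grip_width: 0.0939
grasp_force: 0.0
```

```bash
python3 -c "
from h import *
snap('wrist','w2');print(env.observe()['joint_pos'],env.observe()['tcp_pos'])"
```

```text
[-5.06866997e-01  1.80102495e-01  1.40218856e+00  6.87173579e-04
  1.55925579e+00 -2.08005965e+00] [ 0.49997531 -0.19792529  0.30074357]
```

View pics/w2.png

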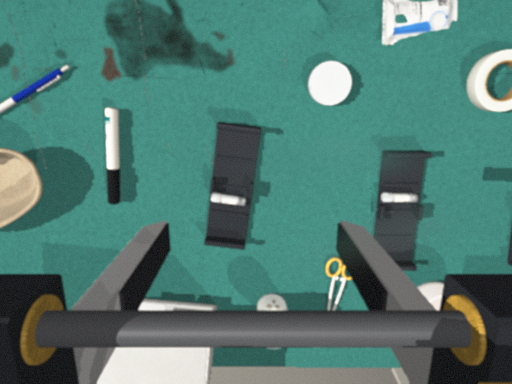

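w1 shows the keep tray at (331,208) with vials at (332,168) and (327,250), tray_q at (193,210) with its vial at (188,198), and the forceps at (458,137). w2 shows tray_p at (233,185) with its vial at (228,200), and the marker at (113,155). I'll fit box silhouettes to both views.

```bash
cat > fit.py <<'E'
from h import *
from scipy.optimize import minimize
def box(x0,x1,y0,y1,z0,z1): return np.array([[x,y,z] for x in(x0,x1) for y in(y0,y1) for z in(z0,z1)])
TRAY=[box(-.088,.088,-.03,.03,0,.006),box(-.088,-.08,-.03,.03,0,.024),box(.08,.088,-.03,.03,0,.024),box(-.011,.011,.026,.03,0,.02),box(-.011,.011,-.03,-.026,0,.02)]
VIAL=[box(-.0065,.0065,-.024,.024,0,.013)]
MARK=[box(-.009,.009,-.067,.067,0,.019)]
FORC=[box(-.0075,.0075,-.052,.052,0,.010)]
S=4
def load(f): return pickle.load(open(f'pics/{f}.pkl','rb'))
def dark(c,roi):
    p=c['pixels'].astype(int); m=((p.max(2)<75)&(p[...,1]-p[...,0]<14))
    if roi is None: return m
    return m
def bright(c): return c['pixels'].min(2)>95
def render(c,parts,q):
    x,y,z,a=q; R=np.array([[np.cos(a),-np.sin(a),0],[np.sin(a),np.cos(a),0],[0,0,1]]); m=np.zeros((384*S,512*S),np.uint8)
    for b in parts:
        uv=np.array([proj(c,R@p+[x,y,z]) for p in b]); cv2.fillConvexPoly(m,cv2.convexHull(np.round((uv+.5)*S).astype(np.int32)),1)
    return m
def fit(views,parts,mask,q0,pad=8,freez=False):
    tg=[]
    for f in views:
        c=load(f); m=mask(c).astype(np.uint8)
        r=cv2.dilate(render(c,parts,q0),np.ones((2*pad*S+1,)*2)); M=cv2.resize(m,None,fx=S,fy=S,interpolation=cv2.INTER_NEAREST)*r
        if parts is TRAY: M=M|(cv2.resize(bright(c).astype(np.uint8),None,fx=S,fy=S,interpolation=0)*cv2.erode(render(c,[box(-.088,.088,-.03,.03,0,.006)],q0),np.ones((S,S))))
        tg.append((c,M))
    def cost(d):
        q=[q0[0]+d[0],q0[1]+d[1],q0[2]+(d[3] if freez else 0),q0[3]+d[2]]; t=0
        for c,M in tg:
            R=render(c,parts,q); t+=1-(R&M).sum()/max(1,(R|M).sum())
        return t/len(tg)
    n=4 if freez else 3
    sx=np.zeros((n+1,n)); 
    for i,s in enumerate([.008,.008,.08,.01][:n]): sx[:,i]-=s/3; sx[i+1,i]+=s
    r=minimize(cost,np.zeros(n),method='Nelder-Mead',options=dict(initial_simplex=sx,xatol=1e-4,fatol=1e-4)); d=r.x
    return np.round([q0[0]+d[0],q0[1]+d[1],q0[2]+(d[3] if freez else 0),q0[3]+d[2]],4),round(1-r.fun,3)
E
python3 - <<'E'
from fit import *
for n,v,u,w,q0 in [('keep',['w1'],331,208,0),('q',['w1'],193,210,0),('q2',['w2'],400,208,0),('p',['w2'],233,185,-.1)]:
    g=atz(v[0],u,w,.01); print(n,np.round(g,3),fit(v,TRAY,lambda c:dark(c,0),[g[0],g[1],0,q0]))
g=atz('w1',193,210,.01); print('q both,z',fit(['w1','w2'],TRAY,lambda c:dark(c,0),[g[0],g[1],0,0],freez=True))
for n,f,u,w,P,z in [('k1','w1',332,168,VIAL,.006),('k2','w1',327,250,VIAL,.006),('vq1','w1',188,198,VIAL,.006),('vq2','w2',399,198,VIAL,.006),('vp','w2',228,200,VIAL,.006),('forc','w1',458,137,FORC,0)]:
    g=atz(f,u,w,z+.006); print(n,fit([f],P,bright,[g[0],g[1],z,.15 if n=='forc' and 0 else (1.4 if n=='forc' else 0)]))
g=atz('w2',113,155,.01);c=load('w2')
print('mark',fit(['w2'],MARK,lambda c:bright(c)|dark(c,0),[g[0],g[1],0,1.57]))
E
```

```text
keep [0.578 0.214 0.01 ] (array([0.5994, 0.2184, 0.    , 0.1473]), np.float64(0.763))
q [0.582 0.015 0.01 ] (array([0.5846, 0.0136, 0.    , 0.0035]), np.float64(0.904))
q2 [0.579 0.015 0.01 ] (array([0.5851, 0.0134, 0.    , 0.0143]), np.float64(0.562))
p [ 0.545 -0.226  0.01 ] (array([ 0.5476, -0.2282,  0.    , -0.1268]), np.float64(0.91))
q both,z (array([ 0.5855,  0.0134, -0.0053, -0.0017]), np.float64(0.744))
k1 (array([0.518 , 0.2111, 0.006 , 0.1055]), np.float64(0.856))
k2 (array([ 0.6423,  0.2123,  0.006 , -0.0825]), np.float64(0.536))
vq1 (array([ 0.562 ,  0.0084,  0.006 , -0.0228]), np.float64(0.836))
vq2 (array([ 0.5619,  0.0091,  0.006 , -0.0455]), np.float64(0.857))
vp (array([ 0.5644, -0.2341,  0.006 , -0.0905]), np.float64(0.803))
forc (array([0.477 , 0.3832, 0.    , 1.5084]), np.float64(0.694))
mark (array([ 0.5035, -0.3934,  0.    ,  1.4541]), np.float64(0.683))
```

Converted, 20.7 cm / 100 = 0.207, 20 cm / 100 = 0.2, -1.57 rad / 3.1416 = -0.4997.

Request:
send_rows(
  plan=[
    [[0.005,0.02,0,0,0,-0.0414],[0.01,0.04,0,0,0,-0.0828],[0.02,0.06,-0.01,0,0,-0.1241],[0.03,0.08,-0.03,0,0,-0.1655],[0.04,0.1,-0.05,0,0,-0.2069],[0.05,0.12,-0.07,0,0,-0.2483],[0.06,0.14,-0.09,0,0,-0.2897],[0.062,0.16,-0.11,0,0,-0.331],[0.062,0.18,-0.13,0,0,-0.3724],[0.062,0.2,-0.15,0,0,-0.4138],[0.062,0.207,-0.16,0,0,-0.4552],[0.062,0.207,-0.17,0,0,-0.4934],[0.062,0.207,-0.17,0,0,-0.4997],[0.062,0.207,-0.17,0,0,-0.4997],[0.062,0.207,-0.17,0,0,-0.4997]],
  ],
  gripper=0.35,
  squeeze=12,
)

```text
time_s: 4.25
tcp_pos: [0.5623, 0.0076, 0.1314]
eef_rot: [0.706, 0.708, 0.001, 0.001]
wrist_force: [0.2, 0.3, 0.2]
grip_width: 0.033
grasp_force: 0.0
```

Run:
```python
from fit import *
snap('wrist','w3');print(env.observe()['tcp_pos'],env.observe()['eef_rot'])
for n in(3,): print(fit(['w3'],VIAL,bright,[.562,.009,.006,0],pad=15),fit(['w3','w1','w2'],VIAL,bright,[.562,.009,.006,0],freez=True))
```

```text
[0.56227795 0.00743711 0.13135898] [7.06210698e-01 7.08001265e-01 5.23455260e-04 6.20101102e-04]
(array([ 0.5617,  0.0096,  0.006 , -0.0324]), np.float64(0.92)) (array([ 0.5617,  0.0091,  0.0048, -0.0375]), np.float64(0.867))
```

View pics/w3.png

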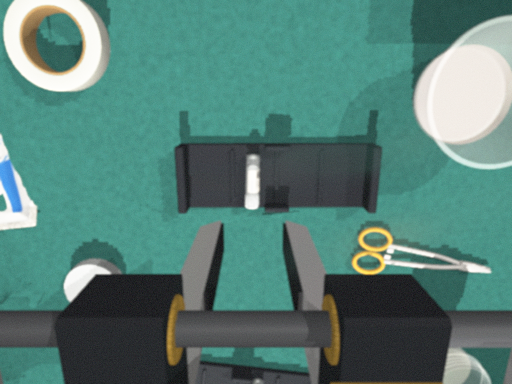

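w3 shows tray_q at (278,178) with the vial at (252,181), between and ahead of the fingers. Both fits agree on the vial at (0.562, 0.009) with its underside about 5–6 mm up, as expected.

Converted, -11.9 cm / 100 = -0.119, -11.6 cm / 100 = -0.116, -0.03 rad / 3.1416 = -0.0095.

Request:
send_rows(
  plan=[
    [[0,0.002,-0.02,0,0,-0.0095],[0,0.002,-0.05,0,0,-0.0095],[0,0.002,-0.08,0,0,-0.0095],[0,0.002,-0.1,0,0,-0.0095],[0,0.002,-0.11,0,0,-0.0095],[0,0.002,-0.116,0,0,-0.0095],[0,0.002,-0.119,0,0,-0.0095],[0,0.002,-0.119,0,0,-0.0095],[0,0.002,-0.119,0,0,-0.0095]],
  ],
)

```text
time_s: 5.2
tcp_pos: [0.5626, 0.0092, 0.0124]
eef_rot: [0.717, 0.697, 0.001, 0.001]
wrist_force: [1.2, 0.4, 0.4]
grip_width: 0.0329
grasp_force: 0.0
```

Request:
send_rows(
  plan=[
    [[0,0,0,0,0,0],[0,0,0,0,0,0],[0,0,0,0,0,0],[0,0,0,0,0,0],[0,0,0,0,0,0],[0,0,0,0,0,0]],
  ],
  gripper=0.05,
)

```text
time_s: 5.8
tcp_pos: [0.562, 0.0093, 0.0118]
eef_rot: [0.717, 0.697, 0.0, 0.0]
wrist_force: [-0.4, -0.2, 3.5]
grip_width: 0.0122
grasp_force: 12.0
```

Converted, 11.9 cm / 100 = 0.119, 10 cm / 100 = 0.1.

Request:
send_rows(
  plan=[
    [[0,0,0.005,0,0,0],[0,0,0.02,0,0,0],[0,0,0.04,0,0,0],[0,0,0.07,0,0,0],[0,0,0.1,0,0,0],[0,0,0.119,0,0,0],[0,0,0.119,0,0,0]],
  ],
)

```text
time_s: 6.5
tcp_pos: [0.5639, 0.0091, 0.1334]
eef_rot: [0.717, 0.697, 0.002, 0.002]
wrist_force: [0.1, -0.7, -0.9]
grip_width: 0.012
grasp_force: 12.0
```

Converted, 20 cm / 100 = 0.2, 18 cm / 100 = 0.18, 0.05 rad / 3.1416 = 0.0159.

Request:
send_rows(
  plan=[
    [[0,0.02,0.01,0,0,0.0095],[0.005,0.06,0.02,0,0,0.0159],[0.01,0.1,0.03,0,0,0.0159],[0.015,0.14,0.04,0,0,0.0159],[0.018,0.18,0.05,0,0,0.0159],[0.018,0.2,0.05,0,0,0.0159],[0.018,0.2,0.05,0,0,0.0159],[0.018,0.2,0.05,0,0,0.0159]],
  ],
)

```text
time_s: 7.3
tcp_pos: [0.5789, 0.209, 0.1789]
eef_rot: [0.699, 0.715, -0.001, -0.0]
wrist_force: [-0.3, -0.5, -0.5]
grip_width: 0.0124
grasp_force: 12.0
```

Run:
```python
from fit import *
snap('wrist','w4');print(env.observe()['tcp_pos'],env.observe()['eef_rot'],env.observe()['grip_width'])
D=lambda c:dark(c,0)
print(fit(['w4'],TRAY,D,[.58,.211,0,0.03],pad=15),fit(['w4'],TRAY,D,[.58,.211,0,0.03],pad=15,freez=True))
for x in(.52,.64): print(fit(['w4'],VIAL,bright,[x,.211,.006,0.05],pad=15))
```

```text
[0.5791006  0.20830572 0.17912366] [ 6.99658846e-01  7.14475760e-01 -1.34070806e-03 -2.99560519e-04] 0.012235498522397302
(array([0.581 , 0.2146, 0.    , 0.0907]), np.float64(0.743)) (array([ 0.5786,  0.2123, -0.0142,  0.0943]), np.float64(0.778))
(array([0.5179, 0.2112, 0.006 , 0.1252]), np.float64(0.848))
(array([ 0.6414,  0.2182,  0.006 , -0.0364]), np.float64(0.835))
```

View pics/w4.png

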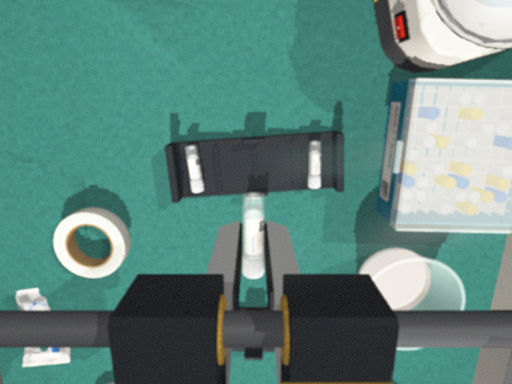

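Run:
```python
import fit as F
from fit import *
c=load('w4'); m=dark(c,0); print(c['pixels'][170,220],c['pixels'][145,290],c['pixels'][135,300],c['pixels'][210,200])
ex=np.ones((384,512),np.uint8); ex[186:,234:274]=0; EX=cv2.resize(ex,None,fx=4,fy=4,interpolation=0)
r0=F.render; F.render=lambda c,p,q: r0(c,p,q)*EX
b0=F.bright; F.bright=lambda c:b0(c)&(ex>0)
for t in(75,95,60):
  D=lambda c:((c['pixels'].max(2)<t)&(c['pixels'][...,1].astype(int)-c['pixels'][...,0]<18)&(ex>0))
  for a in(0.03,.08): print(t,fit(['w4'],TRAY,D,[.58,.211,0,a],pad=10))
ov=c['pixels'][:,:,::-1].copy()
q=[.58,.2135,0,.06]
for b in TRAY:
  R=cv2.Rodrigues(np.array([0,0,q[3]]))[0]; uv=np.array([proj(c,R@p+[q[0],q[1],q[2]]) for p in b]); cv2.polylines(ov,[cv2.convexHull(uv.round().astype(np.int32))],1,(0,0,255),1)
cr=np.hstack([ov[110:220,150:360],np.repeat((D(c)*255).astype(np.uint8)[110:220,150:360,None],3,2)])
cv2.imwrite('pics/ov4.png',cv2.resize(cr,None,fx=1.9,fy=1.9,interpolation=cv2.INTER_CUBIC))
```

```text
[57 58 64] [62 64 69] [58 60 64] [ 80 153 143]
75 (array([0.5796, 0.2143, 0.    , 0.0941]), np.float64(0.752))
75 (array([0.581 , 0.2146, 0.    , 0.0932]), np.float64(0.752))
95 (array([0.5799, 0.2145, 0.    , 0.0902]), np.float64(0.947))
95 (array([0.5803, 0.2144, 0.    , 0.0914]), np.float64(0.948))
60 (array([0.5825, 0.2147, 0.    , 0.091 ]), np.float64(0.242))
60 (array([0.5837, 0.2148, 0.    , 0.0859]), np.float64(0.242))
```

View pics/ov4.png

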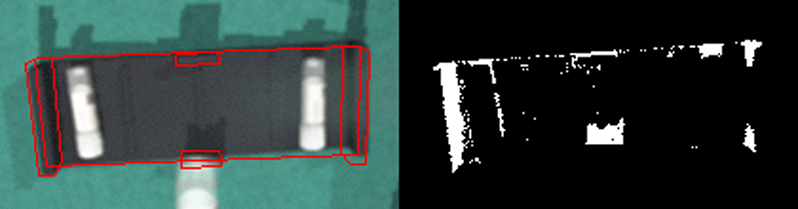

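The overlay matches the tray outline. With the brightness threshold at 95 the fit overlaps 95% and gives the keep tray at (0.580, 0.214) with yaw 0.09. I'll place vial_q in the bay at x = −20 mm.

Converted, -16.8 cm / 100 = -0.168, -12.5 cm / 100 = -0.125, 0.07 rad / 3.1416 = 0.0223.

Request:
send_rows(
  plan=[
    [[-0.01,0.002,-0.02,0,0,0.0127],[-0.02,0.004,-0.05,0,0,0.0223],[-0.02,0.004,-0.09,0,0,0.0223],[-0.02,0.004,-0.125,0,0,0.0223],[-0.02,0.004,-0.145,0,0,0.0223],[-0.02,0.004,-0.157,0,0,0.0223],[-0.02,0.004,-0.163,0,0,0.0223],[-0.02,0.004,-0.167,0,0,0.0223],[-0.02,0.004,-0.168,0,0,0.0223],[-0.02,0.004,-0.168,0,0,0.0223]],
  ],
)

```text
time_s: 8.35
tcp_pos: [0.5606, 0.2134, 0.0133]
eef_rot: [0.674, 0.738, 0.001, 0.001]
wrist_force: [-1.0, -0.6, -0.5]
grip_width: 0.0123
grasp_force: 12.0
```

Converted, 15 cm / 100 = 0.15, 11 cm / 100 = 0.11.

Request:
send_rows(
  plan=[
    [[0,0,0,0,0,0],[0,0,0,0,0,0],[0,0,0,0,0,0],[0,0,0,0,0,0],[0,0,0.01,0,0,0],[0,0,0.03,0,0,0],[0,0,0.07,0,0,0],[0,0,0.11,0,0,0],[0,0,0.15,0,0,0],[0,0,0.15,0,0,0],[0,0,0.15,0,0,0]],
  ],
  gripper=0.27,
)

```text
time_s: 9.45
tcp_pos: [0.5604, 0.2135, 0.1642]
eef_rot: [0.674, 0.739, 0.001, 0.001]
wrist_force: [-0.0, -0.0, 0.7]
grip_width: 0.0252
grasp_force: 0.0
```

```bash
sed -i 's/max(2)<75)&(p\[...,1\]-p\[...,0\]<14)/max(2)<95)\&(p[...,1]-p[...,0]<18)/' fit.py
python3 - <<'E'
from fit import *
snap('wrist','w5');print(env.observe()['tcp_pos'],env.observe()['eef_rot'])
D=lambda c:dark(c,0)
print('keep',fit(['w5'],TRAY,D,[.58,.2144,0,0.09],pad=10))
for x,y in((.518,.211),(.56,.2126),(.641,.216)): print(fit(['w5'],VIAL,bright,[x,y,.006,0.09],pad=8))
print('keep w4',fit(['w4','w5'],TRAY,D,[.58,.2144,0,0.09],freez=True))
print('q',fit(['w3'],TRAY,D,[.584,.0136,0,0]),fit(['w1'],TRAY,D,[.584,.0136,0,0]),fit(['w1','w3'],TRAY,D,[.584,.0136,0,0],freez=True))
print('p',fit(['w2'],TRAY,D,[.5476,-.228,0,-.12]))
E
```

```text
[0.55934298 0.21319388 0.16253764] [ 6.74182817e-01  7.38564500e-01 -9.63469229e-05 -2.34914491e-05]
keep (array([0.5806, 0.2145, 0.    , 0.0826]), np.float64(0.922))
(array([0.5181, 0.2111, 0.006 , 0.1198]), np.float64(0.881))
(array([0.5603, 0.2135, 0.006 , 0.0792]), np.float64(0.921))
(array([0.6414, 0.2181, 0.006 , 0.0431]), np.float64(0.839))
keep w4 (array([ 0.5807,  0.2136, -0.0066,  0.0894]), np.float64(0.957))
q (array([ 0.5842,  0.0129,  0.    , -0.0023]), np.float64(0.929)) (array([0.5838, 0.0129, 0.    , 0.003 ]), np.float64(0.915)) (array([ 0.5854,  0.0112, -0.0086,  0.0044]), np.float64(0.947))
p (array([ 0.5479, -0.2278,  0.    , -0.1305]), np.float64(0.941))
```

View pics/w5.png

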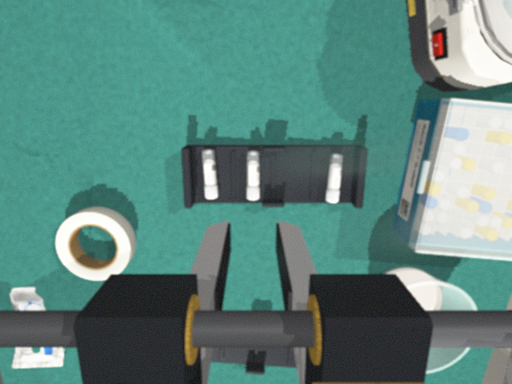

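w5 shows the new vial at (253,176), sitting in its bay between the old ones at (210,175) and (335,178). Now for vial_p.

Converted, -44.7 cm / 100 = -0.447, -42 cm / 100 = -0.42, -0.21 rad / 3.1416 = -0.0668.

Request:
send_rows(
  plan=[
    [[0,-0.02,0,0,0,-0.0064],[0,-0.06,0,0,0,-0.0127],[0.001,-0.1,0,0,0,-0.0255],[0.001,-0.14,0,0,0,-0.0382],[0.002,-0.18,0,0,0,-0.0509],[0.002,-0.22,0,0,0,-0.0668],[0.003,-0.26,0,0,0,-0.0668],[0.003,-0.3,0,0,0,-0.0668],[0.004,-0.34,0,0,0,-0.0668],[0.004,-0.38,-0.01,0,0,-0.0668],[0.004,-0.42,-0.02,0,0,-0.0668],[0.004,-0.447,-0.03,0,0,-0.0668],[0.004,-0.447,-0.03,0,0,-0.0668],[0.004,-0.447,-0.03,0,0,-0.0668]],
  ],
  gripper=0.35,
)

```text
time_s: 10.9
tcp_pos: [0.5626, -0.2331, 0.1306]
eef_rot: [0.748, 0.663, -0.0, -0.002]
wrist_force: [-0.7, -0.6, 0.3]
grip_width: 0.0332
grasp_force: 0.0
```

Run:
```python
from fit import *
snap('wrist','w6');print(env.observe()['tcp_pos'],env.observe()['eef_rot'])
D=lambda c:dark(c,0)
print(fit(['w6'],VIAL,bright,[.564,-.234,.006,-.1],pad=10),fit(['w6','w2'],VIAL,bright,[.564,-.234,.006,-.1],freez=True))
print('p',fit(['w6'],TRAY,D,[.548,-.228,0,-.13]),fit(['w2','w6'],TRAY,D,[.548,-.228,0,-.13],freez=True))
```

```text
[ 0.5630774  -0.23253092  0.13137279] [ 7.47970548e-01  6.63730161e-01 -9.38596413e-05 -1.52459518e-03]
(array([ 0.5647, -0.2337,  0.006 , -0.1324]), np.float64(0.936)) (array([ 0.5649, -0.234 ,  0.0048, -0.1528]), np.float64(0.868))
p (array([ 0.5476, -0.2286,  0.    , -0.1354]), np.float64(0.907)) (array([ 0.5476, -0.2289, -0.0061, -0.1318]), np.float64(0.944))
```

Converted, -12 cm / 100 = -0.12, -11.7 cm / 100 = -0.117, -0.02 rad / 3.1416 = -0.0064.

Request:
send_rows(
  plan=[
    [[0.001,0,-0.02,0,0,-0.0064],[0.001,0,-0.05,0,0,-0.0064],[0.001,0,-0.08,0,0,-0.0064],[0.001,0,-0.1,0,0,-0.0064],[0.001,0,-0.11,0,0,-0.0064],[0.001,0,-0.117,0,0,-0.0064],[0.001,0,-0.12,0,0,-0.0064],[0.001,0,-0.12,0,0,-0.0064],[0.001,0,-0.12,0,0,-0.0064]],
  ],
)

```text
time_s: 11.85
tcp_pos: [0.5655, -0.2339, 0.0135]
eef_rot: [0.754, 0.656, 0.0, 0.001]
wrist_force: [-0.6, 0.5, 0.1]
grip_width: 0.0329
grasp_force: 0.0
```

Request:
send_rows(
  plan=[
    [[0,0,0,0,0,0],[0,0,0,0,0,0],[0,0,0,0,0,0],[0,0,0,0,0,0],[0,0,0,0,0,0],[0,0,0,0,0,0]],
  ],
  gripper=0.05,
)

```text
time_s: 12.45
tcp_pos: [0.565, -0.2339, 0.0128]
eef_rot: [0.754, 0.656, 0.0, 0.0]
wrist_force: [-0.1, -0.3, 2.4]
grip_width: 0.0122
grasp_force: 12.0
```

Request:
send_rows(
  plan=[
    [[0,0,0.005,0,0,0],[0,0,0.02,0,0,0],[0,0,0.05,0,0,0],[0,0,0.09,0,0,0],[0,0,0.13,0,0,0],[0,0,0.15,0,0,0],[0,0,0.15,0,0,0]],
  ],
)

```text
time_s: 13.15
tcp_pos: [0.5668, -0.2347, 0.1663]
eef_rot: [0.754, 0.656, 0.001, 0.004]
wrist_force: [-0.0, -0.4, 0.1]
grip_width: 0.012
grasp_force: 12.0
```

Converted, 45 cm / 100 = 0.45, 44.5 cm / 100 = 0.445, 0.225 rad / 3.1416 = 0.0716.

Request:
send_rows(
  plan=[
    [[0,0.02,0,0,0,0.0064],[0,0.06,0,0,0,0.0159],[0,0.1,0,0,0,0.0255],[0,0.14,0,0,0,0.035],[0,0.18,0,0,0,0.0446],[0,0.22,0,0,0,0.0573],[0,0.26,0,0,0,0.0716],[0.005,0.3,0,0,0,0.0716],[0.015,0.34,0,0,0,0.0716],[0.025,0.38,0,0,0,0.0716],[0.032,0.42,-0.01,0,0,0.0716],[0.035,0.445,-0.03,0,0,0.0716],[0.035,0.45,-0.05,0,0,0.0716],[0.035,0.45,-0.08,0,0,0.0716],[0.035,0.45,-0.11,0,0,0.0716],[0.035,0.45,-0.13,0,0,0.0716],[0.035,0.45,-0.14,0,0,0.0716],[0.035,0.45,-0.147,0,0,0.0716],[0.035,0.45,-0.15,0,0,0.0716],[0.035,0.45,-0.15,0,0,0.0716]],
  ],
)

```text
time_s: 15.15
tcp_pos: [0.5995, 0.2167, 0.013]
eef_rot: [0.676, 0.737, 0.0, -0.0]
wrist_force: [0.7, -0.2, -0.3]
grip_width: 0.0119
grasp_force: 12.0
```

Converted, 15 cm / 100 = 0.15, 11 cm / 100 = 0.11.

Request:
send_rows(
  plan=[
    [[0,0,0,0,0,0],[0,0,0,0,0,0],[0,0,0,0,0,0],[0,0,0,0,0,0],[0,0,0.01,0,0,0],[0,0,0.03,0,0,0],[0,0,0.07,0,0,0],[0,0,0.11,0,0,0],[0,0,0.15,0,0,0],[0,0,0.15,0,0,0],[0,0,0.15,0,0,0]],
  ],
  gripper=0.27,
)

```text
time_s: 16.25
tcp_pos: [0.6004, 0.2165, 0.1643]
eef_rot: [0.676, 0.737, 0.001, 0.001]
wrist_force: [-0.4, -1.4, -0.8]
grip_width: 0.0254
grasp_force: 0.0
```

Run:
```python
from fit import *
snap('wrist','w7');print(env.observe()['tcp_pos'],env.observe()['eef_rot'])
D=lambda c:dark(c,0)
print('keep',fit(['w7'],TRAY,D,[.58,.2144,0,0.09],pad=10))
for x,y in((.518,.211),(.56,.2126),(.6,.216),(.641,.216)): print(fit(['w7'],VIAL,bright,[x,y,.006,0.09],pad=8))
```

```text
[0.59941461 0.2161844  0.16258218] [ 6.76056125e-01  7.36850130e-01 -3.38378480e-05  8.50232832e-06]
keep (array([0.5809, 0.2149, 0.    , 0.0874]), np.float64(0.938))
(array([0.5177, 0.211 , 0.006 , 0.1169]), np.float64(0.81))
(array([0.5607, 0.2133, 0.006 , 0.0868]), np.float64(0.883))
(array([0.5999, 0.2167, 0.006 , 0.0705]), np.float64(0.914))
(array([0.6413, 0.2184, 0.006 , 0.0285]), np.float64(0.895))
```

View pics/w7.png

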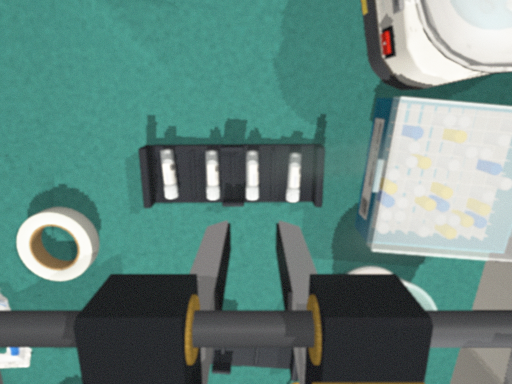

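Step 1 looks done: w7 shows four vials at u = 170, 212, 252 and 294 in the keep tray. Next, grip tray_q by its ears.

Converted, -20.3 cm / 100 = -0.203, -19 cm / 100 = -0.19, 0.13 rad / 3.1416 = 0.0414.

Request:
send_rows(
  plan=[
    [[0,-0.01,0,0,0,0.0414],[-0.002,-0.03,0,0,0,0.0828],[-0.004,-0.05,0,0,0,0.1241],[-0.006,-0.07,0,0,0,0.1655],[-0.008,-0.09,0,0,0,0.2069],[-0.01,-0.11,0,0,0,0.2483],[-0.012,-0.13,0,0,0,0.2897],[-0.014,-0.15,0,0,0,0.331],[-0.016,-0.17,0,0,0,0.3724],[-0.016,-0.19,-0.01,0,0,0.4138],[-0.016,-0.203,-0.02,0,0,0.4552],[-0.016,-0.203,-0.03,0,0,0.4711],[-0.016,-0.203,-0.03,0,0,0.4727],[-0.016,-0.203,-0.03,0,0,0.4727]],
  ],
  gripper=1,
  squeeze=25,
)

```text
time_s: 17.7
tcp_pos: [0.5829, 0.0134, 0.1312]
eef_rot: [0.0, 1.0, 0.0, -0.002]
wrist_force: [0.3, -0.1, -0.0]
grip_width: 0.0939
grasp_force: 0.0
```

Run:
```python
from fit import *
snap('wrist','w8');print(env.observe()['tcp_pos'],env.observe()['eef_rot'],env.observe()['joint_pos'])
D=lambda c:dark(c,0)
print('q',fit(['w8'],TRAY,D,[.584,.0129,0,0],pad=5))
```

```text
[0.58341051 0.0135774  0.13189859] [ 2.40258012e-04  9.99999678e-01  1.83156785e-04 -7.43411194e-04] [-9.60871258e-02  3.38654006e-01  1.60190706e+00  2.38320291e-04
  1.20254665e+00 -1.66648890e+00]
q (array([0.5843, 0.0131, 0.    , 0.0119]), np.float64(0.958))
```

View pics/w8.png

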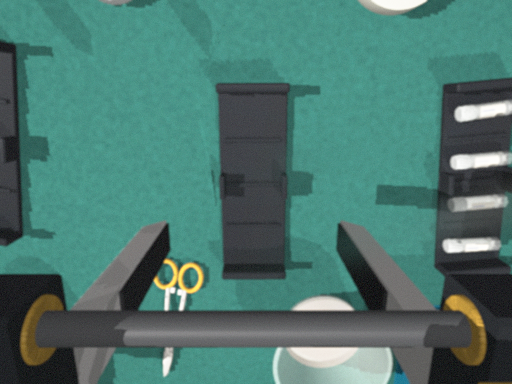

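w8 shows tray_q at (254,180), centred between the fingers and clear of the scissors at (180,275).

Converted, -12.7 cm / 100 = -0.127, -12.4 cm / 100 = -0.124.

Request:
send_rows(
  plan=[
    [[0,0,-0.02,0,0,0],[0,0,-0.05,0,0,0],[0,0,-0.08,0,0,0],[0,0,-0.105,0,0,0],[0,0,-0.117,0,0,0],[0,0,-0.124,0,0,0],[0,0,-0.127,0,0,0],[0,0,-0.127,0,0,0],[0,0,-0.127,0,0,0]],
  ],
)

```text
time_s: 18.65
tcp_pos: [0.5848, 0.0132, 0.0066]
eef_rot: [-0.0, 1.0, -0.0, 0.001]
wrist_force: [-0.0, 0.2, 0.3]
grip_width: 0.0943
grasp_force: 0.0
```

Request:
send_rows(
  plan=[
    [[0,0,0,0,0,0],[0,0,0,0,0,0],[0,0,0,0,0,0],[0,0,0,0,0,0],[0,0,0,0,0,0],[0,0,0,0,0,0],[0,0,0,0,0,0],[0,0,0,0,0,0]],
  ],
  gripper=0.55,
)

```text
time_s: 19.45
tcp_pos: [0.5838, 0.0133, 0.0055]
eef_rot: [-0.0, 1.0, 0.0, -0.0]
wrist_force: [0.1, 0.9, 1.5]
grip_width: 0.0596
grasp_force: 25.0
```

Converted, 11 cm / 100 = 0.11, 10 cm / 100 = 0.1.

Request:
send_rows(
  plan=[
    [[0,0,0.005,0,0,0],[0,0,0.02,0,0,0],[0,0,0.04,0,0,0],[0,0,0.07,0,0,0],[0,0,0.1,0,0,0],[0,0,0.11,0,0,0],[0,0,0.11,0,0,0]],
  ],
)

```text
time_s: 20.15
tcp_pos: [0.5848, 0.0132, 0.1168]
eef_rot: [-0.0, 1.0, -0.0, 0.002]
wrist_force: [0.0, -0.2, -1.9]
grip_width: 0.0597
grasp_force: 25.0
```

Converted, -24.2 cm / 100 = -0.242, -3.65 cm / 100 = -0.0365, -0.133 rad / 3.1416 = -0.0423.

Request:
send_rows(
  plan=[
    [[-0.003,-0.02,0,0,0,-0.0064],[-0.008,-0.05,0,0,0,-0.0127],[-0.013,-0.09,0,0,0,-0.0191],[-0.019,-0.13,0,0,0,-0.0255],[-0.025,-0.17,0,0,0,-0.0318],[-0.031,-0.21,0,0,0,-0.0382],[-0.036,-0.235,0,0,0,-0.0423],[-0.0365,-0.242,0,0,0,-0.0423],[-0.0365,-0.242,0,0,0,-0.0423],[-0.0365,-0.242,-0.02,0,0,-0.0423],[-0.0365,-0.242,-0.04,0,0,-0.0423],[-0.0365,-0.242,-0.05,0,0,-0.0423],[-0.0365,-0.242,-0.05,0,0,-0.0423],[-0.0365,-0.242,-0.05,0,0,-0.0423]],
  ],
)

```text
time_s: 21.55
tcp_pos: [0.5477, -0.2279, 0.0656]
eef_rot: [0.066, 0.998, 0.0, 0.0]
wrist_force: [-0.3, -0.6, -1.6]
grip_width: 0.0597
grasp_force: 25.0
```

Run:
```python
from fit import *
snap('wrist','w9');print(env.observe()['tcp_pos'],env.observe()['eef_rot'])
c=load('w9'); ov=c['pixels'][:,:,::-1].copy()
for q,col in(([.5476,-.2288,.0605,-.133],(0,0,255)),([.5476,-.2288,0,-.133],(0,255,255))):
 for b in TRAY[:3]:
  R=cv2.Rodrigues(np.array([0,0,q[3]]))[0]; uv=np.array([proj(c,R@p+q[:3]) for p in b]); cv2.polylines(ov,[cv2.convexHull(uv.round().astype(np.int32))],1,col,1)
cv2.imwrite('pics/ov9.png',ov)
```

```text
[ 0.54808644 -0.22831362  0.06616297] [ 6.59355693e-02  9.97823701e-01 -1.31212377e-04  5.87065638e-04]
```

View pics/ov9.png

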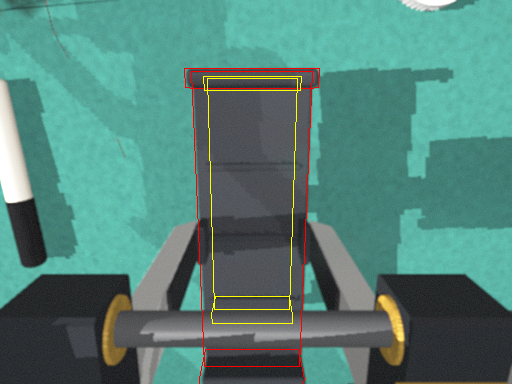

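The held tray (red outline) sits where predicted, squarely over tray_p (yellow). I'll lower it and release.

Converted, -3.6 cm / 100 = -0.036, -3.5 cm / 100 = -0.035.

Request:
send_rows(
  plan=[
    [[0,0,-0.01,0,0,0],[0,0,-0.02,0,0,0],[0,0,-0.027,0,0,0],[0,0,-0.032,0,0,0],[0,0,-0.035,0,0,0],[0,0,-0.036,0,0,0],[0,0,-0.036,0,0,0],[0,0,-0.036,0,0,0]],
  ],
)

```text
time_s: 22.4
tcp_pos: [0.5476, -0.2289, 0.0296]
eef_rot: [0.066, 0.998, -0.0, 0.0]
wrist_force: [-0.4, 0.1, -1.8]
grip_width: 0.0596
grasp_force: 25.0
```

Converted, 13 cm / 100 = 0.13, 12 cm / 100 = 0.12.

Request:
send_rows(
  plan=[
    [[0,0,0,0,0,0],[0,0,0,0,0,0],[0,0,0,0,0,0],[0,0,0,0,0,0],[0,0,0,0,0,0],[0,0,0.015,0,0,0],[0,0,0.04,0,0,0],[0,0,0.08,0,0,0],[0,0,0.12,0,0,0],[0,0,0.13,0,0,0],[0,0,0.13,0,0,0],[0,0,0.13,0,0,0]],
  ],
  gripper=1,
)

```text
time_s: 23.6
tcp_pos: [0.5464, -0.2282, 0.1581]
eef_rot: [0.066, 0.998, 0.001, -0.001]
wrist_force: [-0.4, 0.3, 0.4]
grip_width: 0.0943
grasp_force: 0.0
```

Run:
```python
from fit import *
snap('wrist','w10');print(env.observe()['tcp_pos'],env.observe()['eef_rot'])
D=lambda c:dark(c,0)
print('top',fit(['w10'],TRAY,D,[.5476,-.2288,.024,-.133],pad=8),fit(['w10'],TRAY,D,[.5476,-.2288,.024,-.133],pad=8,freez=True))
g=atz('w2',113,155,.01)
W=lambda c:bright(c)|dark(c,0)
print('mark',fit(['w10'],MARK,W,[.5035,-.3934,0,1.6],pad=15),fit(['w2'],MARK,W,[.5035,-.3934,0,1.6],pad=15),fit(['w2','w10'],MARK,W,[.5035,-.3934,0,1.6],pad=15,freez=True))
```

```text
[ 0.5461003  -0.22800325  0.15750415] [ 6.63555708e-02  9.97794281e-01  8.52676393e-04 -1.66865670e-03]
top (array([ 0.5477, -0.2288,  0.024 , -0.1282]), np.float64(0.957)) (array([ 0.5478, -0.229 ,  0.019 , -0.1265]), np.float64(0.98))
mark (array([ 0.5047, -0.3906,  0.    ,  1.4672]), np.float64(0.667)) (array([ 0.5036, -0.3933,  0.    ,  1.4462]), np.float64(0.695)) (array([ 0.5044, -0.3946, -0.0087,  1.4843]), np.float64(0.705))
```

View pics/w10.png

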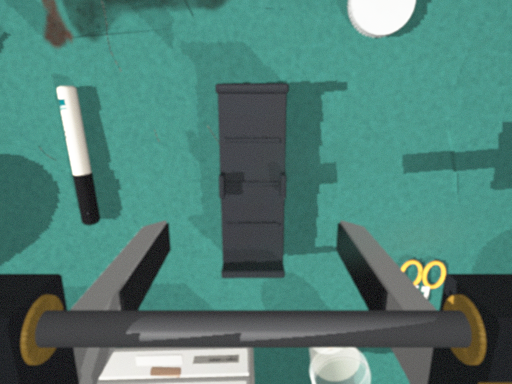

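w10 shows the trays stacked squarely at (254,180), and the marker running from (66,88) to (90,221).

Run:
```python
from fit import *
W=lambda c:bright(c)|dark(c,0)
for f,a,b in(('w10',(67,88),(90,221)),('w2',(111,108),(114,202))):
    A,B=atz(f,*a,.0095),atz(f,*b,.0095); d=B-A; print(f,np.round((A+B)/2,4),np.linalg.norm(d).round(4),np.arctan2(d[1],d[0]).round(3))
    c=load(f); m=W(c).astype(np.uint8); n,l,s,ce=cv2.connectedComponentsWithStats(m)
    k=l[int(a[1]*.7+b[1]*.3),int(a[0]*.7+b[0]*.3)]; k2=l[int(a[1]*.15+b[1]*.85),int(a[0]*.15+b[0]*.85)]
    pts=np.argwhere((l==k)|(l==k2))[:,::-1]; P=np.array([atz(f,u+.5,v+.5,.0095)[:2] for u,v in pts]); r=cv2.minAreaRect((P*1000).astype(np.float32)); print(k,k2,len(P),r)
print([tri([('w10',*p),('w2',*q)]) for p,q in(((67,88),(111,108)),((90,221),(114,202)))])
for (u,v),(u2,v2) in(((465,98),(450,175)),): 
    A,B=atz('w1',u,v,.005),atz('w1',u2,v2,.005); d=B-A; print('forc',A,B,(A+B)/2,np.linalg.norm(d),np.arctan2(d[1],d[0]))
```

```text
w10 [ 0.5054 -0.3929  0.0095] 0.1301 -0.093
9 9 2688 ((505.4852600097656, -393.11932373046875), (20.05672836303711, 135.41970825195312), 85.50731658935547)
w2 [ 0.505  -0.3929  0.0095] 0.1321 -0.073
37 37 1257 ((505.1250915527344, -393.0277404785156), (19.769550323486328, 134.04798889160156), 85.34040832519531)
[(array([ 0.43948608, -0.39296089, -0.00238356]), np.float64(1.62339922571283e-05)), (array([ 0.56735783, -0.39333086,  0.01975715]), np.float64(0.0002463358965658839))]
forc [0.42458825 0.3855242  0.005     ] [0.53035348 0.38140892 0.005     ] [0.47747087 0.38346656 0.005     ] 0.10584526061113689 -0.03888996921559751
```

Converted, -16.4 cm / 100 = -0.164, -15.5 cm / 100 = -0.155, 0.053 rad / 3.1416 = 0.0169.

Request:
send_rows(
  plan=[
    [[-0.01,-0.04,0,0,0,0.0064],[-0.02,-0.08,0,0,0,0.0159],[-0.03,-0.12,0,0,0,0.0169],[-0.04,-0.155,0,0,0,0.0169],[-0.042,-0.164,-0.02,0,0,0.0169],[-0.042,-0.164,-0.05,0,0,0.0169],[-0.042,-0.164,-0.09,0,0,0.0169],[-0.042,-0.164,-0.12,0,0,0.0169],[-0.042,-0.164,-0.14,0,0,0.0169],[-0.042,-0.164,-0.15,0,0,0.0169],[-0.042,-0.164,-0.154,0,0,0.0169],[-0.042,-0.164,-0.154,0,0,0.0169],[-0.042,-0.164,-0.154,0,0,0.0169]],
  ],
  gripper=0.5,
)

```text
time_s: 24.95
tcp_pos: [0.5059, -0.3932, 0.0063]
eef_rot: [0.04, 0.999, -0.001, 0.001]
wrist_force: [-0.4, 0.5, -0.2]
grip_width: 0.0468
grasp_force: 0.0
```

Request:
send_rows(
  plan=[
    [[0,0,0,0,0,0],[0,0,0,0,0,0],[0,0,0,0,0,0],[0,0,0,0,0,0],[0,0,0,0,0,0],[0,0,0,0,0,0],[0,0,0,0,0,0]],
  ],
  gripper=0.1,
  squeeze=20,
)

```text
time_s: 25.65
tcp_pos: [0.5054, -0.3928, 0.0058]
eef_rot: [0.04, 0.999, -0.0, 0.0]
wrist_force: [0.2, 0.9, 2.0]
grip_width: 0.0157
grasp_force: 20.0
```

Run:
```python
from h import *
for p in((378,100),(365,215),(395,100)): print('box',np.round(atz('w7',*p,0),3),np.round(atz('w7',*p,.06),3))
print('box w1',np.round(atz('w1',297,290,0),3))
print('cooker',np.round(atz('w7',375,50,0),3),np.round(atz('w7',410,85,0.05),3))
```

```text
box [0.716 0.299 0.   ] [0.695 0.298 0.06 ]
box [0.724 0.181 0.   ] [0.701 0.2   0.06 ]
box [0.733 0.301 0.   ] [0.708 0.299 0.06 ]
box w1 [0.718 0.171 0.   ]
cooker [0.705 0.344 0.   ] [0.722 0.312 0.05 ]
```

Converted, 15 cm / 100 = 0.15, 13 cm / 100 = 0.13.

Request:
send_rows(
  plan=[
    [[0,0,0.005,0,0,0],[0,0,0.02,0,0,0],[0,0,0.05,0,0,0],[0,0,0.09,0,0,0],[0,0,0.13,0,0,0],[0,0,0.15,0,0,0],[0,0,0.15,0,0,0]],
  ],
)

```text
time_s: 26.35
tcp_pos: [0.507, -0.3943, 0.1594]
eef_rot: [0.04, 0.999, -0.003, 0.003]
wrist_force: [0.9, -0.3, -0.0]
grip_width: 0.0158
grasp_force: 20.0
```

Converted, 67.6 cm / 100 = 0.676, 67.3 cm / 100 = 0.673, 0.04 rad / 3.1416 = 0.0127.

Request:
send_rows(
  plan=[
    [[0,0.02,0,0,0,0],[0,0.05,0,0,0,0.0064],[0.005,0.09,0,0,0,0.0127],[0.01,0.13,0,0,0,0.0191],[0.015,0.17,0,0,0,0.0255],[0.02,0.21,0,0,0,0.0318],[0.025,0.25,0,0,0,0.0382],[0.03,0.29,0,0,0,0.0446],[0.035,0.33,0,0,0,0.0509],[0.04,0.37,0,0,0,0.0541],[0.045,0.41,0,0,0,0.0541],[0.05,0.45,0,0,0,0.0541],[0.055,0.49,0,0,0,0.0541],[0.06,0.53,0,0,0,0.0541],[0.065,0.57,0,0,0,0.0541],[0.069,0.61,0,0,0,0.0541],[0.069,0.65,0,0,0,0.0541],[0.069,0.673,0,0,0,0.0541],[0.069,0.676,0,0,0,0.0541],[0.069,0.676,0,0,0,0.0541]],
  ],
)

```text
time_s: 28.35
tcp_pos: [0.5722, 0.2834, 0.1534]
eef_rot: [-0.046, 0.999, -0.001, -0.002]
wrist_force: [-0.3, -1.2, -0.5]
grip_width: 0.0161
grasp_force: 20.0
```

Run:
```python
from fit import *
snap('wrist','w11');print(env.observe()['tcp_pos'],env.observe()['eef_rot'],env.observe()['grip_width'])
D=lambda c:dark(c,0)
print('keep',fit(['w11'],TRAY,D,[.58,.2144,0,.09],pad=4))
```

```text
[0.5727759  0.28254843 0.15388727] [-4.53798410e-02  9.98968132e-01 -8.32818297e-04 -1.62688899e-03] 0.015501745319410213
keep (array([0.5813, 0.2147, 0.    , 0.0823]), np.float64(0.94))
```

View pics/w11.png

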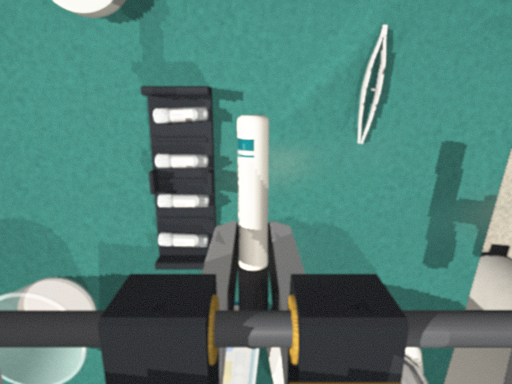

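w11 shows the marker held level at (253,195) left of the full tray at (182,180), with the forceps from (385,27) to (361,141). I'll lower and release it.

Converted, -14.9 cm / 100 = -0.149, -14.8 cm / 100 = -0.148.

Request:
send_rows(
  plan=[
    [[0,0,-0.03,0,0,0],[0,0,-0.07,0,0,0],[0,0,-0.105,0,0,0],[0,0,-0.125,0,0,0],[0,0,-0.137,0,0,0],[0,0,-0.144,0,0,0],[0,0,-0.148,0,0,0],[0,0,-0.149,0,0,0],[0,0,-0.149,0,0,0],[0,0,-0.149,0,0,0]],
  ],
)

```text
time_s: 29.4
tcp_pos: [0.575, 0.2836, 0.0075]
eef_rot: [-0.045, 0.999, 0.0, 0.001]
wrist_force: [0.3, 0.2, -0.4]
grip_width: 0.0155
grasp_force: 20.0
```

Converted, 15 cm / 100 = 0.15, 13 cm / 100 = 0.13.

Request:
send_rows(
  plan=[
    [[0,0,0,0,0,0],[0,0,0,0,0,0],[0,0,0,0,0,0],[0,0,0,0,0,0],[0,0,0,0,0,0],[0,0,0.015,0,0,0],[0,0,0.05,0,0,0],[0,0,0.09,0,0,0],[0,0,0.13,0,0,0],[0,0,0.15,0,0,0],[0,0,0.15,0,0,0],[0,0,0.15,0,0,0]],
  ],
  gripper=0.36,
)

```text
time_s: 30.6
tcp_pos: [0.5739, 0.2832, 0.156]
eef_rot: [-0.045, 0.999, -0.0, -0.0]
wrist_force: [0.1, 0.6, -0.8]
grip_width: 0.0336
grasp_force: 0.0
```

Run:
```python
from fit import *
snap('wrist','w12');print(env.observe()['tcp_pos'],env.observe()['eef_rot'])
for f,u,v in(('w12',375,80),('w11',375,80),('w1',458,137)):
    c=load(f); m=bright(c).astype(np.uint8); m=cv2.morphologyEx(m,cv2.MORPH_CLOSE,np.ones((7,7))); n,l,s,ce=cv2.connectedComponentsWithStats(m)
    ks=[k for k in range(1,n) if abs(ce[k][0]-u)<25 and abs(ce[k][1]-v)<30 and s[k][4]>100]
    P=np.array([atz(f,a+.5,b+.5,.005)[:2] for b,a in np.argwhere(np.isin(l,ks))]); r=cv2.minAreaRect((P*1000).astype(np.float32)); print(f,len(ks),r, s[ks].tolist())
W=lambda c:bright(c)|dark(c,0)
print('mark',fit(['w12'],MARK,W,[.574,.283,0,1.66],pad=6))
a=load('w12');print([tri([('w11',385,27),('w1',465,98)]),tri([('w11',361,141),('w1',450,175)])])
```

```text
[0.57329409 0.28293847 0.15486593] [-4.50848923e-02  9.98982230e-01 -3.65363439e-04 -1.31245699e-03]
w12 1 ((477.2422180175781, 384.0464782714844), (19.832721710205078, 107.00343322753906), 88.85057067871094) [[356, 21, 32, 121, 1836]]
w11 1 ((477.4754638671875, 384.1187744140625), (19.766632080078125, 106.80975341796875), 88.9371337890625) [[356, 24, 33, 121, 1881]]
w1 1 ((477.506591796875, 384.078369140625), (23.364322662353516, 107.31417083740234), 84.99596405029297) [[448, 97, 21, 79, 946]]
mark (array([0.5724, 0.2828, 0.    , 1.6609]), np.float64(0.885))
[(array([ 4.24868313e-01,  3.88432396e-01, -3.70418561e-04]), np.float64(0.0003754296689446441)), (array([0.52863801, 0.38146855, 0.00624239]), np.float64(0.001636056849401978))]
```

View pics/w12.png

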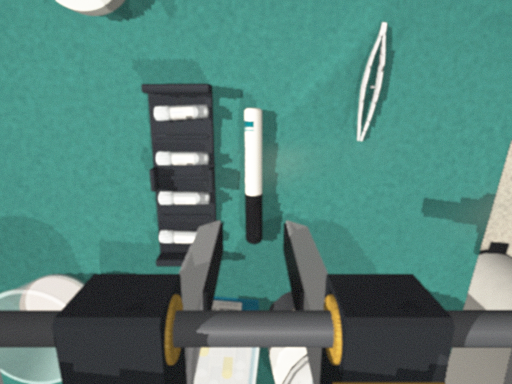

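w12 shows the marker lying parallel to the tray at (254,175). Next, the forceps at about (0.477, 0.384).

Converted, -15.2 cm / 100 = -0.152, 10.1 cm / 100 = 0.101, -0.145 rad / 3.1416 = -0.0462.

Request:
send_rows(
  plan=[
    [[-0.02,0.02,0,0,0,-0.0159],[-0.05,0.05,0,0,0,-0.0318],[-0.08,0.08,0,0,0,-0.0462],[-0.097,0.101,0,0,0,-0.0462],[-0.097,0.101,-0.02,0,0,-0.0462],[-0.097,0.101,-0.05,0,0,-0.0462],[-0.097,0.101,-0.09,0,0,-0.0462],[-0.097,0.101,-0.12,0,0,-0.0462],[-0.097,0.101,-0.14,0,0,-0.0462],[-0.097,0.101,-0.149,0,0,-0.0462],[-0.097,0.101,-0.152,0,0,-0.0462],[-0.097,0.101,-0.152,0,0,-0.0462],[-0.097,0.101,-0.152,0,0,-0.0462]],
  ],
  gripper=0.45,
)

```text
time_s: 31.95
tcp_pos: [0.478, 0.3848, 0.0054]
eef_rot: [0.027, 1.0, 0.001, 0.001]
wrist_force: [1.3, 0.5, 0.2]
grip_width: 0.0423
grasp_force: 0.0
```

Request:
send_rows(
  plan=[
    [[0,0,0,0,0,0],[0,0,0,0,0,0],[0,0,0,0,0,0],[0,0,0,0,0,0],[0,0,0,0,0,0],[0,0,0,0,0,0],[0,0,0,0,0,0]],
  ],
  gripper=0.05,
)

```text
time_s: 32.65
tcp_pos: [0.4775, 0.3844, 0.0048]
eef_rot: [0.027, 1.0, 0.0, 0.0]
wrist_force: [-0.6, -0.5, 2.4]
grip_width: 0.0141
grasp_force: 20.0
```

Converted, 15 cm / 100 = 0.15, 13 cm / 100 = 0.13.

Request:
send_rows(
  plan=[
    [[0,0,0.005,0,0,0],[0,0,0.02,0,0,0],[0,0,0.05,0,0,0],[0,0,0.09,0,0,0],[0,0,0.13,0,0,0],[0,0,0.15,0,0,0],[0,0,0.15,0,0,0]],
  ],
)

```text
time_s: 33.35
tcp_pos: [0.4792, 0.3856, 0.1582]
eef_rot: [0.027, 1.0, 0.002, 0.003]
wrist_force: [-0.1, -0.3, -0.3]
grip_width: 0.0144
grasp_force: 20.0
```

Converted, -23.7 cm / 100 = -0.237, -14.9 cm / 100 = -0.149, 0.145 rad / 3.1416 = 0.0462.

Request:
send_rows(
  plan=[
    [[0.01,-0.02,0,0,0,0.0064],[0.025,-0.05,0,0,0,0.0159],[0.045,-0.09,0,0,0,0.0255],[0.065,-0.13,0,0,0,0.035],[0.085,-0.17,0,0,0,0.0462],[0.1,-0.21,0,0,0,0.0462],[0.108,-0.233,0,0,0,0.0462],[0.109,-0.237,0,0,0,0.0462],[0.109,-0.237,0,0,0,0.0462],[0.109,-0.237,-0.03,0,0,0.0462],[0.109,-0.237,-0.07,0,0,0.0462],[0.109,-0.237,-0.105,0,0,0.0462],[0.109,-0.237,-0.125,0,0,0.0462],[0.109,-0.237,-0.138,0,0,0.0462],[0.109,-0.237,-0.145,0,0,0.0462],[0.109,-0.237,-0.149,0,0,0.0462],[0.109,-0.237,-0.149,0,0,0.0462],[0.109,-0.237,-0.149,0,0,0.0462]],
  ],
)

```text
time_s: 35.15
tcp_pos: [0.5871, 0.1476, 0.0065]
eef_rot: [-0.045, 0.999, 0.0, 0.001]
wrist_force: [-0.1, 0.0, -0.3]
grip_width: 0.0141
grasp_force: 20.0
```

Request:
send_rows(
  plan=[
    [[0,0,0,0,0,0],[0,0,0,0,0,0],[0,0,0,0,0,0],[0,0,0,0,0,0],[0,0,0,0,0,0],[0,0,0.015,0,0,0],[0,0,0.05,0,0,0],[0,0,0.09,0,0,0],[0,0,0.13,0,0,0],[-0.03,0,0.17,0,0,0],[-0.06,0,0.2,0,0,0],[-0.06,0,0.22,0,0,0],[-0.06,0,0.22,0,0,0],[-0.06,0,0.22,0,0,0]],
  ],
  gripper=0.32,
)

```text
time_s: 36.55
tcp_pos: [0.5264, 0.1473, 0.2252]
eef_rot: [-0.045, 0.999, 0.0, 0.0]
wrist_force: [1.0, 0.6, -0.4]
grip_width: 0.0299
grasp_force: 0.0
```

Run:
```python
from fit import *
snap('wrist','w13');print(env.observe()['tcp_pos'],env.observe()['eef_rot'])
D=lambda c:dark(c,0); W=lambda c:bright(c)|dark(c,0)
k=fit(['w13'],TRAY,D,[.581,.2147,0,.088],pad=4);print('keep',k); k=k[0]
def loc(q): d=np.array(q[:2])-k[:2]; c,s=np.cos(k[3]),np.sin(k[3]); return np.round([c*d[0]+s*d[1],-s*d[0]+c*d[1],q[3]-k[3]],4)
m=fit(['w13'],MARK,W,[.572,.283,0,1.66],pad=5); f=fit(['w13'],FORC,bright,[.586,.147,0,1.66],pad=6); print(m,loc(m[0]),f,loc(f[0]))
for x,y in((.518,.211),(.56,.2132),(.6,.2166),(.641,.218)): v=fit(['w13'],VIAL,bright,[x,y,.006,0.09],pad=5); print(v,loc(v[0]))
```

```text
[0.52602571 0.14714934 0.22418675] [-4.49952170e-02  9.98986810e-01 -7.54509835e-05 -8.81987842e-04]
keep (array([0.5824, 0.2156, 0.    , 0.1   ]), np.float64(0.893))
(array([0.574 , 0.2831, 0.    , 1.7035]), np.float64(0.733)) [-1.6000e-03  6.8000e-02  1.6035e+00] (array([0.5863, 0.1467, 0.    , 1.7012]), np.float64(0.53)) [-0.003  -0.0689  1.6012]
(array([0.5182, 0.2106, 0.006 , 0.118 ]), np.float64(0.893)) [-0.0644  0.0014  0.018 ]
(array([0.5609, 0.2134, 0.006 , 0.0684]), np.float64(0.833)) [-0.0216 -0.     -0.0316]
(array([0.6016, 0.2167, 0.006 , 0.0946]), np.float64(0.76)) [ 0.0192 -0.0008 -0.0054]
(array([ 0.6396,  0.2228,  0.006 , -0.3697]), np.float64(0.607)) [ 0.0576  0.0015 -0.4697]
```

View pics/w13.png

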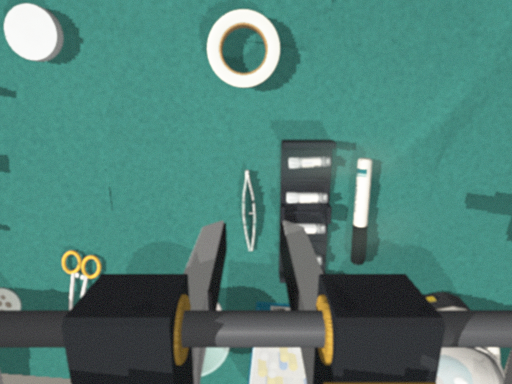

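w13 shows the forceps at (249,210), the tray at (306,205) and the marker at (361,210), all parallel and in tolerance. The fourth vial is only hidden by a finger here, and w12 showed it in place. I'm handing in.

```bash
python3 -c "
from rig import env
print(env.sign_off())"
```

```text
the job is handed in; nothing more can be done
None
```

I did all three steps and handed the job in at about 37 s of robot time: the two-vial tray is full, the emptied trays are stacked, and the marker and forceps lie about 3 cm clear on its left and right; my camera checks showed everything within tolerance, but the hand-in returned no verdict.

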